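# Snap the lid onto the rectangular sharps tub

## Robot

A 7-joint arm with a two-finger parallel gripper is mounted at the origin on the work surface. World frame = base frame: x ahead of the robot, y to its left, z up, the work surface at z = 0. Lengths are in mm, angles in rad, forces in N, time in s.
With the tool pointing down it reaches from about 400 to 875 mm from the base axis. Payload 4.4 kg.
Tool frame: the origin (TCP) lies midway between the tips of the shut fingers; the grasp point (between the pads) lies 19 mm behind it (ctrl.grip_point_offset is the distance from the TCP to the grasp point, in mm); z points along the fingers, x is the direction in which the jaws open and shut, and the axes are right-handed (so a half turn about z gives the same grasp; the last joint's range is limited). The gripper opens to 85 mm and grips with 20 to 120 N. Pads are 22 mm wide; open, the fingers measure 114 mm over their backs; the gripper's body (76 mm by 85 mm) begins 54 mm behind the grasp point. The pads swing forward as they close: fully open they stand 13 mm farther back than shut.
Start: joints at [-1.245, 0.628, 0.038, 1.517, -0.027, 0.996, -0.02], TCP at [248.182, 600.769, 231.313] pointing down, gripper open.
Joint ranges: [-3.06, 3.06], [-0.37, 2.12], [-1.25, 1.32], [0.18, 2.47], [-1.1, 4.24], [0.23, 1.98], [-2.94, 2.94]. Speed limits (rad/s): [2.57, 2.57, 3.14, 3.14, 3.14, 3.14, 3.14].

## Interface

Orientations are given as [roll, pitch, yaw] about the fixed x, y, z axes, in that order (R = Rz(yaw) Ry(pitch) Rx(roll)).
In Python, from cell import ctrl, viewer gives the robot as it stands.
- The arm moves only by the tool apply_moves, never from a script. Its argument "series" is a list that holds one entry, the list of rows, each a list of 6 numbers: the shift along the tool's x, y, z normalised to -1 to 1, where 1 is 50 mm, then the turn, a rotation vector about the tool's x, y, z normalised to -1 to 1, where 1 is 6 degrees. In form: [[[tx, ty, tz, rx, ry, rz], ...]]. A call has exactly 5 rows; each row shifts and turns the commanded pose from where the row before left it, along the tool's axes as they then stand; what a row does not reach is not made up. A row lasts 1/8 s, in which the tool goes at most 62.5 mm and 10.7 degrees, less where a joint would pass 70% of its speed; a pose out of reach is approached as far as the arm can. A call with a number of a shift or a turn outside -1 to 1 is refused whole. A call with a gripper value outside its range is refused whole. "claw" is the gripper command: -1 is shut, 1 is fully open, values between are in proportion, set as the call begins (left out, the last holds). The fingers move at their own pace and stop on an object; the grip force is fixed at half the most. Time passes only in rows, so rows that do not move let the fingers close, or fill a call up. It gives the time, the measured TCP pose, the force and the opening at its end, in the units of the state.
- ctrl.read_state(): the state, without advancing time (a new reading comes with each control period).
- viewer.get_image(name): name is "scene" or "top"; returns the picture (420x560x3 uint8, blue, green, red); there is no depth.
- viewer.camera_info(name): a dict with "K" (3x3 intrinsics, pixels), "distortion" ([k1, k2, p1, p2, k3] as OpenCV has them; the pictures are not rectified), "R" (3x3) and "t" (3): a world point X has camera coordinates R X + t. Camera axes: x right, y down, z forward; pixel columns grow to the right and rows downward; lengths in mm; the calibration is good to about 2 mm. A picture is of the moment at which its call begins. camera_info takes no time and is no camera call.
- ctrl.finish_job(): hands the job in, once; it reports no verdict.
Trained networks look in the newest picture that a camera, given by its name, has taken for a name from the list of things; names that differ only in an ending like _2 or _b are one class to them, and where a whole thing is asked for, a point or a joint stands for the part that bears it (a point fixed in the world has none). Each returns a list of dicts, best first, with "score" (0 to 1); they miss things now and then, are a little off and sometimes report something else, mostly with a low value. They report only what shows in the picture. A call takes as long as a camera call.
- viewer.find_in(camera, label): "location" ([column, row] as shares, 0 to 1, of the picture: columns of its width, rows of its height, amid what is visible of it).
The state is a dict: "clock": time; "qpos": joint angles; "qd": joint speeds; "tau": joint torques, N m; "eef_pos": TCP position; "tool_rot": TCP orientation; "force": force on the tool from outside, world axes, zero at the start; "torque": the same for the moment, N m; "width": finger opening in mm.
Only numpy, scipy, OpenCV 4.12 (cv2) and the standard library are available. Lean on these libraries where they do the work, as an engineer would, in place of code of your own. Each camera call takes 0.05 s, during which the arm holds its last target. There are 200 camera calls.

## Task

Close the rectangular sharps tub: pick up its rectangular lid by the grip block, set the lid's lip into the tub's mouth, then press it straight down, firmly but without forcing it (the plastic cracks above about 30 N), until both clip arms have snapped under the rim and the lid sits flush and level; then let go. Leave the round tub, its lid and the other supplies where they are.

Things in the scene. Friction and masses are not known exactly. Their poses are not given: they have to be found in the camera images.
- lid: White rectangular lid, at the start lying right way up on the bench on its lip. Origin: centre of the underside of the lip; z up, y along the long side. The hollow lip is 80 mm (x) by 96 mm (y) outside and 20 mm deep (z = 0 to 20 mm), its lowest 8 mm tapering in by 4 mm on every side. About 0.15 kg. It fits the tub either way round.
- lid_plate (a point): Centre of the underside of the lid's plate, 20 mm above the lid's origin, same axes. The plate is 100 mm (x) by 120 mm (y) and 4 mm thick; this face comes to lie on the tub's rim.
- lid_grip (a point): Centre of the part to grip, 48 mm above the lid's origin, same axes: in a solid upright block in the middle of the plate, 54 mm (x) by 24 mm (y), from 24 to 60 mm above the lid's origin. Grip it across y (the 24 mm).
- clip_left (a joint): Swing (rad) of the rigid, sprung clip arm in the middle of the lid's +y short side: 0 at rest, upright; grows as it swings out, to about 0.2 while passing the rim. The arm is 30 mm wide, pivots 34 mm above the lid's origin at y = 57 mm and hangs at y = 61 to 64 mm down to 3 mm; its hook points inwards, sloping below, with a flat catch on top 12.5 mm above the lid's origin.
- clip_right (a joint): The same for the clip arm at the lid's -y short side.
- holder: Dark steel bench holder, 116 mm (x) by 130 mm (y), 12 mm thick, fixed to the bench; origin at the centre of its underside, z up. It carries the white rectangular tub (90 by 106 mm, same axes) on soft feet: pushed down with more than about 1 N, the tub sinks about 1 mm for every further 2.5 N, at most 12 mm, and rises again when let go.
- tub_rim (a point): Centre of the rectangular tub's mouth at the rim's top face, 114 mm above the bench unloaded; z up, y along the tub's long side. The mouth is 84 mm (x) by 100 mm (y) inside, 80 mm deep; the rim is a flange 6 mm thick, 100 by 118 mm outside. The lid first rests on its hooks, its plate some 11 mm up; pressing the clips over takes 10 to 18 N, which drops at the snap; then the plate lies on the rim.
- round_tub: White round tub, 112 mm across the rim, 90 mm high, loose; not part of the job. Origin at the centre of its underside.
- round_lid: White round lid, 116 mm across, 36 mm high with its knob, lying on the bench; not part of the job. Origin at the centre of its underside.
- gel_bottle: Clear bottle with a white cap, 60 mm across, 170 mm high; bystander. Origin at the centre of its underside.
- strip_carton: White carton 80 by 150 by 60 mm; bystander. Origin at the centre of its underside.
- tape_roll: White roll of tape, 70 mm across, 25 mm high, lying flat; bystander. Origin at the centre of its underside.
- pulse_meter: White finger clip meter 60 by 34 by 23 mm; bystander. Origin at the centre of its underside.
- steel_bowl: Steel bowl, 100 mm across, 40 mm high; bystander. Origin at the centre of its underside.

How it is judged:
By the outcome, as a careful person would: the job done as asked, in the order asked, and still so for the second after the job is handed in, with the robot touching nothing.
It also fails if it takes over 59 s, if anything falls off the work surface, if the arm or the gripper's body presses on something with over 40 N, if the wrist force passes 120 N, or if a joint passes its speed limit or range.

## Working session

There is one attempt and no reset: what is moved stays moved. The work goes in short steps, Python scripts to look and compute and a tool call to move; the robot and the scene stay as the last step left them, time stands still between calls to the robot, and variables do not carry over. Pictures are saved under pics/ and viewed, about 8 in all and at most 12, crops included, and the job is handed in when it is done.

Besides the shell and the picture viewer there is one more tool, called after "Call:" by a JSON object that holds its "op" and its "data", one argument or row to a line. apply_moves: Moves the arm, as the interface text tells. Scaled input: -1 to 1 covers 50 mm each way for a shift and 6 degrees each way for a turn. Its arguments: {"type":"object","properties":{"series":{"type":"array","items":{"type":"array","items":{"type":"array","items":{"type":"number"}}}},"claw":{"type":"number"}},"required":["series"]}

```bash
ls; mkdir -p pics
python3 - <<'E'
from cell import ctrl, viewer
import cv2
for n in("scene","top"):
    cv2.imwrite(f"pics/{n}0.png",viewer.get_image(n))
    i=viewer.camera_info(n);print(n,i)
    for l in("lid","lid_grip","holder","tub_rim","round_lid","round_tub"):
        try: print(l,[(round(d["location"][0]*560),round(d["location"][1]*420),round(d["score"],2)) for d in viewer.find_in(n,l)[:3]])
        except Exception as e: print(l,e)
print(ctrl.read_state(),ctrl.grip_point_offset)
E
```

```text
pics
scene {'K': array([[387.04289576,   0.        , 278.65692616],
       [  0.        , 387.04289576, 213.23609062],
       [  0.        ,   0.        ,   1.        ]]), 'distortion': array([-0.09615388,  0.        ,  0.        ,  0.        ,  0.        ]), 'R': array([[ 0.73714268,  0.67563828,  0.01155781],
       [ 0.42271179, -0.4477128 , -0.78795177],
       [-0.5271958 ,  0.5857185 , -0.61562848]]), 't': array([-386.84244709, -178.34075558, 1297.45984462])}
lid [(275, 214, 0.65), (284, 168, 0.17)]
lid_grip [(272, 216, 0.78)]
holder [(198, 303, 0.71)]
tub_rim [(196, 295, 0.57)]
round_lid [(331, 270, 0.79)]
round_tub [(360, 176, 0.77), (197, 294, 0.15)]
top {'K': array([[502.35813084,   0.        , 278.32315823],
       [  0.        , 502.35813084, 206.25461602],
       [  0.        ,   0.        ,   1.        ]]), 'distortion': array([-0.07375922,  0.        ,  0.        ,  0.        ,  0.        ]), 'R': array([[-8.52199586e-05, -9.99898861e-01,  1.42218185e-02],
       [-9.93173720e-01, -1.57426819e-03, -1.16633973e-01],
       [ 1.16644566e-01, -1.41346759e-02, -9.93073137e
[... 308 characters left out ...]
: 0.7, 'qpos': array([-1.24477219,  0.62839376,  0.03850139,  1.51737706, -0.02697296,
        0.99628873, -0.02002665]), 'qd': array([ 1.78920490e-04, -1.43367728e-05, -3.98047698e-04, -1.23532347e-03,
       -7.38103934e-04, -1.98331020e-04, -2.98647461e-03]), 'tau': array([-1.62178814e-03, -5.63115299e+01,  1.22509170e+00, -1.93754071e+01,
        1.09825729e-02,  1.55160214e-03,  2.50134249e-06]), 'eef_pos': array([248.21297382, 600.77526745, 231.32485967]), 'tool_rot': array([-3.14157820e+00, -5.11152181e-05,  1.17893462e+00]), 'force': array([ 0.30429234, -0.45647014, -0.00781409]), 'torque': array([-0.02610444, -0.00669198, -0.04249285]), 'width': 85.54074697615364} 18.700000000000003
```

View images.

Run:
```python
import cv2,numpy as np
a=cv2.imread("pics/top0.png")
cv2.imwrite("pics/top0c.png",cv2.resize(a[130:300,100:440],None,fx=2.35,fy=2.35,interpolation=cv2.INTER_CUBIC))
```

```text
(no output)
```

View pics/scene0.png

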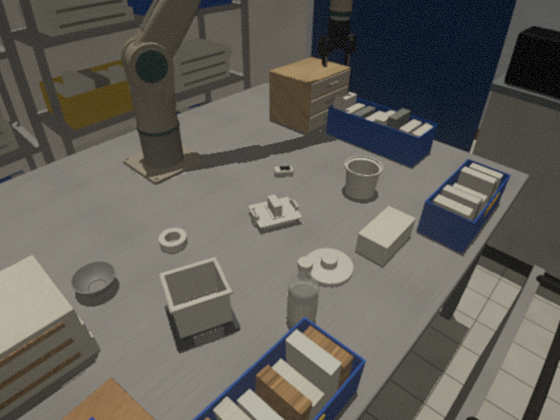

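View pics/top0c.png

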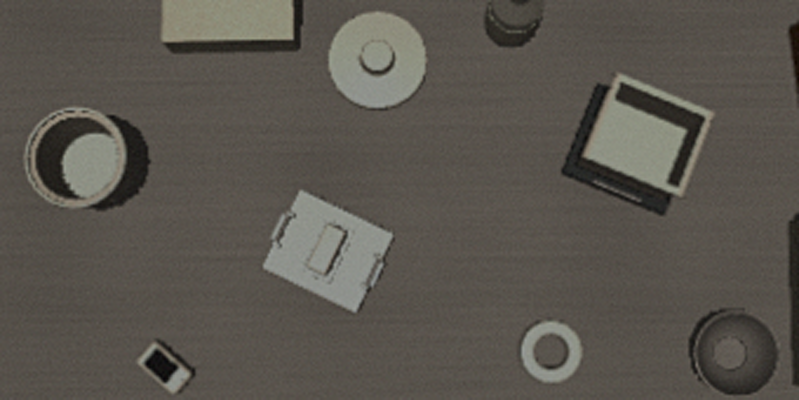

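```bash
cat > h.py <<'E'
import cv2,numpy as np
from scipy.optimize import least_squares
from cell import ctrl,viewer
I={n:viewer.camera_info(n) for n in("scene","top")}
def proj(n,P):
    i=I[n];return cv2.projectPoints(np.asarray(P,float).reshape(-1,3),cv2.Rodrigues(i["R"])[0],i["t"],i["K"],i["distortion"])[0].reshape(-1,2)
def back(n,uv,z):
    i=I[n];p=cv2.undistortPoints(np.asarray(uv,float).reshape(-1,1,2),i["K"],i["distortion"]).reshape(-1,2)
    d=np.c_[p,np.ones(len(p))]@i["R"];c=-i["R"].T@i["t"]
    return c+d*((z-c[2])/d[:,2])[:,None]
def fitrect(n,uv,z,sx,sy):
    W=back(n,uv,z)[:,:2];c=W.mean(0)
    best=None
    for perm in range(4):
        for s in (1,-1):
            L=np.roll(np.array([[1,1],[-1,1],[-1,-1],[1,-1]])*[sx/2,sy/2],perm,0)[::s]
            f=lambda p:(c+p[:2]+L@np.array([[np.cos(p[2]),np.sin(p[2])],[-np.sin(p[2]),np.cos(p[2])]])-W).ravel()
            for y0 in (0,1.5,-1.5,3):
                r=least_squares(f,[0,0,y0])
                if best is None or r.cost<best[0]: best=(r.cost,c+r.x[:2],r.x[2],f(r.x).reshape(-1,2))
    return best[1],(best[2]+np.pi/2)%np.pi-np.pi/2,np.linalg.norm(best[3],axis=1)
def refine(img,uv):
    g=cv2.cvtColor(img,cv2.COLOR_BGR2GRAY)
    return cv2.cornerSubPix(g,np.asarray(uv,np.float32).reshape(-1,1,2),(3,3),(-1,-1),(cv2.TERM_CRITERIA_EPS+cv2.TERM_CRITERIA_MAX_ITER,50,.01)).reshape(-1,2)
E
python3 - <<'E'
from h import *
a=cv2.imread("pics/top0.png")
cr=lambda q:np.array(q,float)/2.35+[100,130]-.3
for q,z,sx,sy in(([(302,190),(393,235),(357,312),(264,268)],24,100,120),([(617,73),(714,112),(682,195),(583,155)],114,100,118)):
    u0=cr(q);u=refine(a,u0)
    print("hand",fitrect("top",u0,z,sx,sy));print("sub",(u-u0).round(1).tolist(),fitrect("top",u,z,sx,sy))
    c,y,_=fitrect("top",u,z,sx,sy)
    for P in (np.r_[c,z],):print("scene proj",proj("scene",P))
E
```

```text
hand (array([478.13366505,  30.86754738]), np.float64(-0.44403905586933057), array([1.71085656, 3.06240326, 2.09537013, 2.07084263]))
sub [[-0.7, -0.3], [-0.1, -0.3], [-0.8, 0.1], [-0.8, -0.6]] (array([478.92787986,  32.53257476]), np.float64(-0.44992674811930033), array([1.33247842, 1.60590483, 1.43047774, 1.63599222]))
scene proj [[274.3977419 209.7803898]]
hand (array([ 600.00492051, -318.75465544]), np.float64(-0.39097175932930406), array([3.05532617, 1.9832819 , 2.46962239, 1.42758036]))
sub [[0.1, 1.9], [0.0, 0.4], [0.0, 0.0], [-0.4, 0.2]] (array([ 598.38563788, -318.52427926]), np.float64(-0.3862612735254167), array([6.06454518, 1.64061959, 3.78819018, 1.57707786]))
scene proj [[194.11317952 280.69930484]]
```

```bash
cat >> h.py <<'E'
from scipy.spatial.transform import Rotation as Ro
def plan(xyz,yaw):
    s=ctrl.read_state();R=Ro.from_euler("xyz",s["tool_rot"])
    T=Ro.from_euler("xyz",[np.pi,0,yaw])
    print("t",round(s["clock"],2),"pos",s["eef_pos"].round(1),"rpy",s["tool_rot"].round(4),"F",s["force"].round(1),"w",round(s["width"],1))
    print("turn units",((R.inv()*T).as_rotvec()/np.radians(6)).round(3),"| shift units now-axes",(R.inv().apply(xyz-s["eef_pos"])/50).round(3),"| after turn",(T.inv().apply(xyz-s["eef_pos"])/50).round(3))
E
python3 - <<'E'
from h import *
plan(np.array([479,32.5,130]),1.121)
E
```

```text
t 0.7 pos [248.2 600.8 231.3] rpy [-3.1416e+00 -1.0000e-04  1.1789e+00] F [ 0.3 -0.5 -0. ] w 85.5
turn units [-0.    -0.     0.553] | shift units now-axes [-8.741  8.606  2.026] | after turn [-8.228  9.098  2.026]
```

Call:
{"op": "apply_moves", "data": {
  "series": [
    [[0,0,0,0,0,0.55],[-0.59,0.65,0.1,0,0,0],[-0.59,0.65,0.1,0,0,0],[-0.59,0.65,0.1,0,0,0],[-0.59,0.65,0.1,0,0,0]]
  ],
  "claw": 0.2
}}

```text
clock: 1.32
eef_pos: [314.5, 436.8, 211.4]
tool_rot: [3.141, -0.001, 1.122]
force: [1.4, -0.6, 0.2]
width: 51.3
```

Call:
{"op": "apply_moves", "data": {
  "series": [
    [[-0.59,0.65,0.15,0,0,0],[-0.59,0.65,0.15,0,0,0],[-0.59,0.65,0.15,0,0,0],[-0.59,0.65,0.15,0,0,0],[-0.59,0.65,0.15,0,0,0]]
  ]
}}

```text
clock: 1.95
eef_pos: [397.0, 233.5, 173.9]
tool_rot: [3.141, -0.001, 1.122]
force: [1.0, 0.1, 0.4]
width: 51.2
```

Call:
{"op": "apply_moves", "data": {
  "series": [
    [[-0.58,0.65,0.15,0,0,0],[-0.58,0.65,0.15,0,0,0],[-0.58,0.65,0.15,0,0,0],[-0.58,0.65,0.15,0,0,0],[0,0,0,0,0,0]]
  ]
}}

```text
clock: 2.58
eef_pos: [464.1, 69.7, 143.5]
tool_rot: [3.141, 0.001, 1.114]
force: [0.4, 0.8, 0.1]
width: 51.5
```

Run:
```python
from h import *
plan(np.array([479,32.5,30]),1.121)
for n in("top","scene"):
    cv2.imwrite(f"pics/{n}1.png",viewer.get_image(n))
a,b=cv2.imread("pics/top1.png"),cv2.imread("pics/scene1.png")
for g in (47,):pass
a=cv2.resize(a[170:300,170:310],None,fx=2.8,fy=2.8,interpolation=3);b=cv2.resize(b[130:260,210:350],None,fx=2.8,fy=2.8,interpolation=3)
cv2.imwrite("pics/c1.png",np.hstack([a,b]))
```

```text
t 2.58 pos [464.1  69.7 143.5] rpy [3.1405e+00 1.3000e-03 1.1143e+00] F [0.4 0.8 0.1] w 51.5
turn units [ 0.01   0.013 -0.064] | shift units now-axes [-0.534  0.593  2.272] | after turn [-0.541  0.592  2.271]
```

View pics/c1.png

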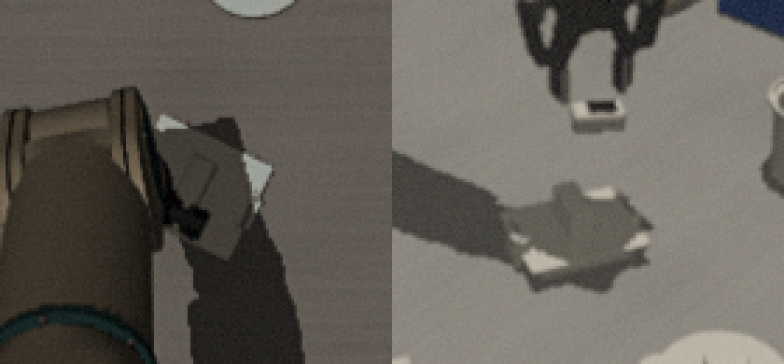

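Run:
```python
from h import *
print(back("top",[(239.3,236.1)],60), back("top",[(239,238)],50), back("scene",[(272,216)],42))
P=np.array([479,32.5,60]);print("proj top",proj("top",P))
yaw=-.45;c,s=np.cos(yaw),np.sin(yaw)
b=cv2.imread("pics/scene0.png")
def tr(o,y,L):
    c,s=np.cos(y),np.sin(y);return np.array([[o[0]+c*l[0]-s*l[1],o[1]+s*l[0]+c*l[1],l[2]] for l in L])
def draw(im,n,o,y,sx,sy,z,off,f,col=(0,0,255)):
    p=proj(n,tr(o,y,[(sx/2,sy/2,z),(-sx/2,sy/2,z),(-sx/2,-sy/2,z),(sx/2,-sy/2,z)]))
    cv2.polylines(im,[np.round(((p-off+.5)*f-.5)).astype(int)],True,col,1)
def crop(im,x,y,w,h,f): return cv2.resize(im[y:y+h,x:x+w],None,fx=f,fy=f,interpolation=3)
f=4
t=cv2.imread("pics/top0.png")
outs=[]
for im,n,x,y,k in((t,"top",205,200,"l"),(b,"scene",240,180,"l"),(t,"top",335,148,"t"),(b,"scene",150,250,"t")):
    w=crop(im,x,y,80,72,5) if k=="l" else crop(im,x,y,80,72,5)
    if k=="l":
        for sx,sy,z in((100,120,24),(54,24,60)): draw(w,n,(479,32.5),-.45,sx,sy,z,(x,y),5)
    else:
        for sx,sy,z in((100,118,114),(84,100,114)): draw(w,n,(599.5,-318.7),-.388,sx,sy,z,(x,y),5)
    outs.append(w[:298])
cv2.imwrite("pics/ov.png",np.vstack([np.hstack(outs[:2]),np.hstack(outs[2:])]))
```

```text
[[477.24970048  29.61292546  60.        ]] [[472.84605649  30.99161037  50.        ]] [[508.35554699  -8.21846875  42.        ]]
proj top [[238.19523529 235.42560297]]
```

View pics/ov.png

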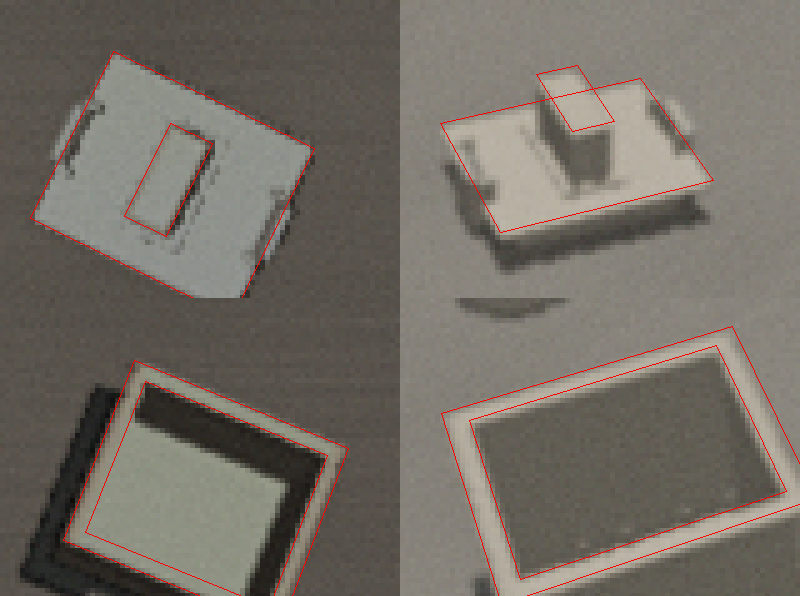

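Call:
{"op": "apply_moves", "data": {
  "series": [
    [[-0.54,0.59,0.2,0,0,-0.06],[0,0,0.4,0,0,0],[0,0,0.4,0,0,0],[0,0,0.3,0,0,0],[0,0,0,0,0,0]]
  ]
}}

```text
clock: 3.3
eef_pos: [477.0, 37.5, 78.1]
tool_rot: [-3.14, 0.001, 1.13]
force: [-0.2, 0.3, -0.6]
width: 50.9
```

Run:
```python
from h import *
plan(np.array([479,32.5,30]),1.121)
```

```text
t 3.3 pos [477.   37.5  78.1] rpy [-3.1397e+00  7.0000e-04  1.1295e+00] F [-0.2  0.3 -0.6] w 50.9
turn units [-0.018  0.006  0.081] | shift units now-axes [-0.073  0.08   0.962] | after turn [-0.073  0.079  0.962]
```

Call:
{"op": "apply_moves", "data": {
  "series": [
    [[-0.07,0.08,0,0,0,0.04],[0,0,0.3,0,0,0],[0,0,0.3,0,0,0],[0,0,0.2,0,0,0],[0,0,0,0,0,0]]
  ]
}}

```text
clock: 3.92
eef_pos: [479.1, 31.6, 37.7]
tool_rot: [-3.14, 0.001, 1.124]
force: [0.5, 1.1, 0.2]
width: 51.1
```

Run:
```python
from h import *
plan(np.array([479,32.5,31]),1.121)
b=viewer.get_image("scene");cv2.imwrite("pics/s2.png",cv2.resize(b[150:250,220:340],None,fx=5,fy=5,interpolation=3))
```

```text
t 3.92 pos [479.1  31.6  37.7] rpy [-3.1396e+00  1.2000e-03  1.1235e+00] F [0.5 1.1 0.2] w 51.1
turn units [-0.019  0.011  0.024] | shift units now-axes [ 0.016 -0.009  0.133] | after turn [ 0.016 -0.01   0.133]
```

View pics/s2.png

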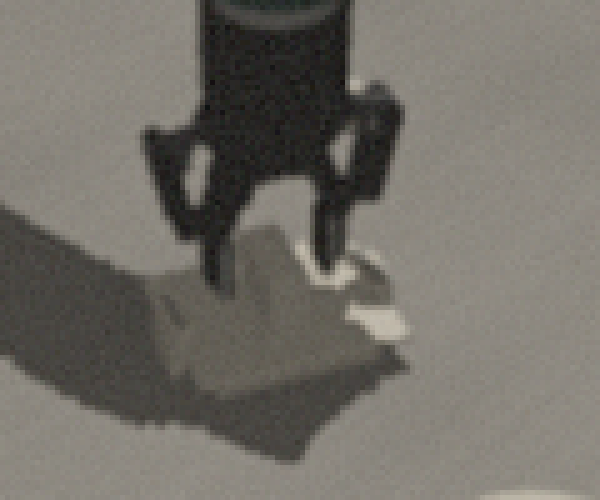

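Call:
{"op": "apply_moves", "data": {
  "series": [
    [[0.02,-0.01,0.13,-0.02,0.01,0.02],[0,0,0,0,0,0],[0,0,0,0,0,0],[0,0,0,0,0,0],[0,0,0,0,0,0]]
  ]
}}

```text
clock: 4.6
eef_pos: [480.1, 32.7, 32.5]
tool_rot: [3.139, -0.001, 1.121]
force: [-0.0, -0.4, 0.8]
width: 50.9
```

Call:
{"op": "apply_moves", "data": {
  "series": [
    [[0,0,0,0,0,0],[0,0,0,0,0,0],[0,0,0,0,0,0],[0,0,0,0,0,0],[0,0,0,0,0,0]]
  ],
  "claw": -1
}}

```text
clock: 5.22
eef_pos: [479.9, 32.6, 32.5]
tool_rot: [3.139, -0.001, 1.121]
force: [-1.2, -0.5, 4.9]
width: 23.3
```

Call:
{"op": "apply_moves", "data": {
  "series": [
    [[0,0,-0.1,0,0,0],[0,0,-0.3,0,0,0],[0,0,-0.6,0,0,0],[0,0,-0.8,0,0,0],[0,0,-0.8,0,0,0]]
  ]
}}

```text
clock: 5.85
eef_pos: [479.3, 32.7, 164.2]
tool_rot: [3.139, -0.001, 1.121]
force: [-0.6, 1.1, -2.9]
width: 22.9
```

Call:
{"op": "apply_moves", "data": {
  "series": [
    [[0,0,-0.8,0,0,0],[0,0,-0.4,0,0,0],[0,0,0,0,0,0],[0,0,0,0,0,0],[0,0,0,0,0,0]]
  ]
}}

```text
clock: 6.48
eef_pos: [478.6, 32.6, 221.2]
tool_rot: [-3.142, 0.0, 1.121]
force: [-0.9, 1.1, -2.1]
width: 23.3
```

Run:
```python
from h import *
plan(np.array([600,-318.7,205]),1.183)
```

```text
t 6.47 pos [478.6  32.6 221.2] rpy [-3.1416e+00  3.0000e-04  1.1214e+00] F [-0.9  1.1 -2.1] w 23.3
turn units [-0.     0.003 -0.588] | shift units now-axes [-5.274  5.239  0.326] | after turn [-5.587  4.905  0.324]
```

Call:
{"op": "apply_moves", "data": {
  "series": [
    [[-0.3,0.3,0,0,0,0],[-0.6,0.6,0,0,0,0],[-0.6,0.6,0,0,0,0],[-0.6,0.6,0,0,0,0],[-0.6,0.6,0,0,0,0]]
  ]
}}

```text
clock: 7.1
eef_pos: [542.2, -148.7, 221.2]
tool_rot: [-3.141, -0.001, 1.121]
force: [0.5, 0.7, -2.1]
width: 23.0
```

Call:
{"op": "apply_moves", "data": {
  "series": [
    [[-0.6,0.6,0,0,0,-0.19],[-0.6,0.6,0,0,0,-0.2],[-0.6,0.6,0,0,0,-0.2],[-0.5,0.2,0,0,0,0],[-0.2,0.1,0,0,0,0]]
  ]
}}

```text
clock: 7.72
eef_pos: [586.1, -306.9, 220.8]
tool_rot: [-3.141, 0.0, 1.18]
force: [0.2, -0.2, -2.0]
width: 23.1
```

Call:
{"op": "apply_moves", "data": {
  "series": [
    [[0,0,0,0,0,0],[0,0,0,0,0,0],[0,0,0,0,0,0],[0,0,0,0,0,0],[0,0,0,0,0,0]]
  ]
}}

```text
clock: 8.35
eef_pos: [587.6, -304.5, 222.7]
tool_rot: [3.139, -0.001, 1.184]
force: [0.4, -0.1, -1.0]
width: 22.9
```

```bash
cat >> h.py <<'E'
def tr(o,y,L):
    c,s=np.cos(y),np.sin(y);return np.array([[o[0]+c*l[0]-s*l[1],o[1]+s*l[0]+c*l[1],l[2]] for l in L])
def draw(im,n,o,y,sx,sy,z,off,f,col=(0,0,255)):
    p=proj(n,tr(o,y,[(sx/2,sy/2,z),(-sx/2,sy/2,z),(-sx/2,-sy/2,z),(sx/2,-sy/2,z)]))
    cv2.polylines(im,[np.round(((p-off+.5)*f-.5)).astype(int)],True,col,1)
E
python3 - <<'E'
from h import *
plan(np.array([600,-318.7,205]),1.183)
s=ctrl.read_state();p=s["eef_pos"];y=s["tool_rot"][2]-np.pi/2
ws=[]
for n,x,yy in(("scene",120,190),("top",320,120)):
    a=viewer.get_image(n);w=cv2.resize(a[yy:yy+150,x:x+100],None,fx=4,fy=4,interpolation=3)
    z=p[2]-32.5
    draw(w,n,p,y,100,120,z+24,(x,yy),4);draw(w,n,(599.5,-318.7),-.388,100,118,114,(x,yy),4,(0,255,0));ws.append(w)
    cv2.imwrite(f"pics/{n}3.png",a)
cv2.imwrite("pics/ov3.png",np.hstack(ws))
E
```

```text
t 8.35 pos [ 587.6 -304.5  222.7] rpy [ 3.1393e+00 -1.0000e-03  1.1837e+00] F [ 0.4 -0.1 -1. ] w 22.9
turn units [ 0.022 -0.01   0.006] | shift units now-axes [-0.169  0.336  0.354] | after turn [-0.168  0.337  0.354]
```

View pics/ov3.png

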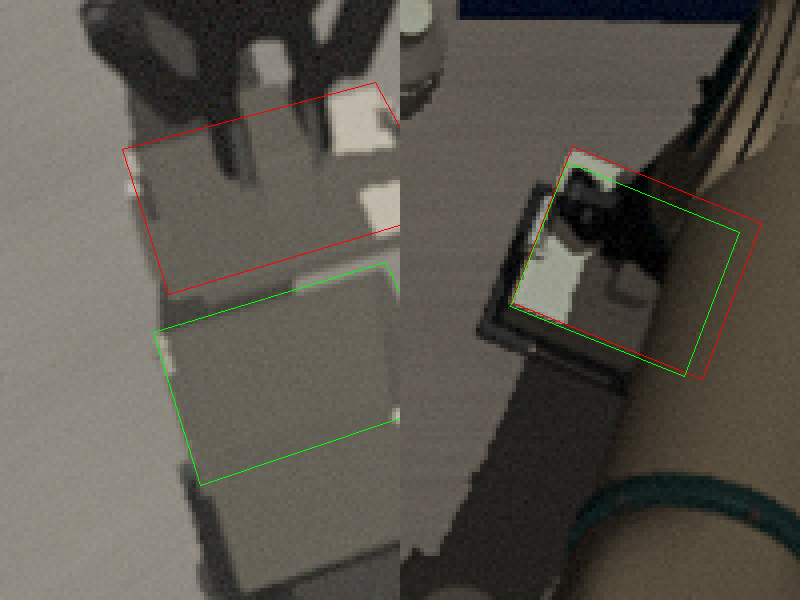

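Run:
```python
from h import *
from scipy.ndimage import map_coordinates as mc
from scipy.optimize import minimize
G={n:cv2.GaussianBlur(cv2.cvtColor(cv2.imread(f"pics/{n}0.png"),6),(0,0),.6).astype(float) for n in("scene","top")}
u=np.linspace(-.9,.9,25)
def ring(hx,hy,z):return np.r_[np.c_[u*hx,0*u+hy],np.c_[u*hx,0*u-hy],np.c_[0*u+hx,u*hy],np.c_[0*u-hx,u*hy]],z
def samp(n,p,hx,hy,z):
    L,z=ring(hx,hy,z);q=proj(n,tr(p[:2],p[2],np.c_[L,np.full(len(L),z)]));return mc(G[n],[q[:,1],q[:,0]],order=1)
def score(p,cams,hs,z,d=2.0):
    t=0
    for n in cams:
        for hx,hy,sg in hs:
            t+=sg*np.mean(np.clip(samp(n,p,hx-d,hy-d,z)-samp(n,p,hx+d,hy+d,z),-60,60))
    return -t
rim=[(50,59,1),(42,50,-1)];lid=[(50,60,1)]
for nm,p0,hs,z in(("tub",[599.5,-318.7,-.388],rim,114),("lid",[479,32.5,-.45],lid,24)):
    for cams in(["top"],["scene"],["top","scene"]):
        r=minimize(score,p0,args=(cams,hs,z),method="Nelder-Mead",options=dict(initial_simplex=np.array(p0)+[[0,0,0],[4,0,0],[0,4,0],[0,0,.03]]))
        print(nm,cams,r.x.round(3),round(r.fun,1))
```

```text
tub ['top'] [ 5.99651e+02 -3.18319e+02 -3.99000e-01] -78.9
tub ['scene'] [ 6.01185e+02 -3.20279e+02 -3.95000e-01] -79.8
tub ['top', 'scene'] [ 6.00224e+02 -3.19500e+02 -3.96000e-01] -152.5
lid ['top'] [ 4.78815e+02  3.27760e+01 -4.49000e-01] -30.8
lid ['scene'] [ 4.81604e+02  2.67490e+01 -4.14000e-01] -21.6
lid ['top', 'scene'] [ 4.78156e+02  3.00800e+01 -4.36000e-01] -43.1
```

Run:
```python
from h import *
plan(np.array([600.8,-319.7,185]),1.174)
```

```text
t 8.45 pos [ 587.5 -304.8  222.6] rpy [ 3.1394e+00 -9.0000e-04  1.1833e+00] F [-1.1  0.3 -1.6] w 22.8
turn units [ 0.021 -0.009  0.089] | shift units now-axes [-0.177  0.357  0.753] | after turn [-0.173  0.361  0.752]
```

Call:
{"op": "apply_moves", "data": {
  "series": [
    [[0,0,0,0.02,-0.01,0.09],[-0.09,0.18,0.2,0,0,0],[-0.08,0.18,0.3,0,0,0],[0,0,0.25,0,0,0],[0,0,0,0,0,0]]
  ]
}}

```text
clock: 9.07
eef_pos: [599.5, -319.1, 182.7]
tool_rot: [-3.137, -0.0, 1.174]
force: [-0.4, -0.9, -1.9]
width: 23.5
```

Run:
```python
from h import *
plan(np.array([600.8,-319.7,152]),1.174)
```

```text
t 9.07 pos [ 599.5 -319.1  182.7] rpy [-3.1372e+00 -3.0000e-04  1.1736e+00] F [-0.4 -0.9 -1.9] w 23.5
turn units [-0.042 -0.003 -0.004] | shift units now-axes [-0.002  0.032  0.613] | after turn [-0.002  0.029  0.614]
```

Call:
{"op": "apply_moves", "data": {
  "series": [
    [[0,0.03,0.2,-0.03,0,0],[0,0,0.2,0,0,0],[0,0,0.16,0,0,0],[0,0,0,0,0,0],[0,0,0,0,0,0]]
  ]
}}

```text
clock: 9.7
eef_pos: [602.4, -320.4, 157.3]
tool_rot: [3.138, 0.0, 1.174]
force: [0.7, 0.2, -2.1]
width: 23.0
```

Run:
```python
from h import *
plan(np.array([600.8,-319.7,138]),1.174)
s=ctrl.read_state();p=s["eef_pos"];y=s["tool_rot"][2]-np.pi/2
n,x,yy="scene",135,200
a=viewer.get_image(n);w=cv2.resize(a[yy:yy+120,x:x+130],None,fx=5,fy=5,interpolation=3)
cv2.imwrite("pics/s4.png",w)
```

```text
t 9.7 pos [ 602.4 -320.4  157.3] rpy [3.1379e+00 2.0000e-04 1.1737e+00] F [ 0.7  0.2 -2.1] w 23.0
turn units [ 0.035  0.002 -0.002] | shift units now-axes [ 0.001 -0.037  0.385] | after turn [ 0.001 -0.035  0.385]
```

View pics/s4.png

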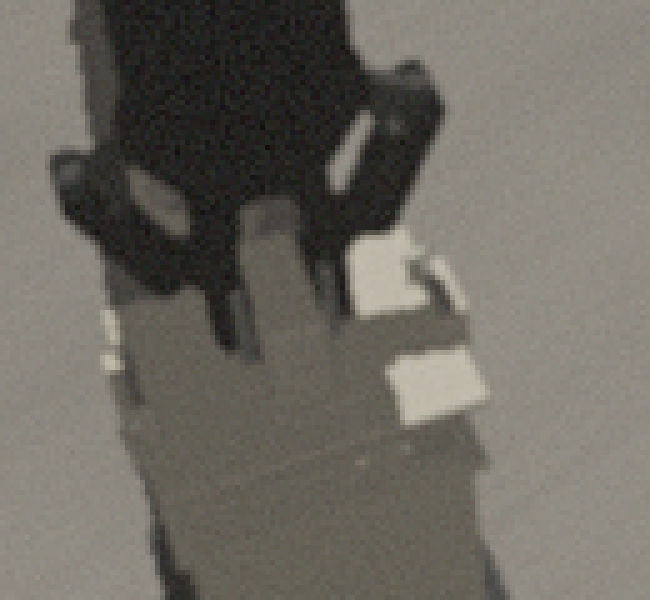

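Call:
{"op": "apply_moves", "data": {
  "series": [
    [[0,-0.02,0.08,0,0,0],[0,0,0.08,0,0,0],[0,0,0,0,0,0],[0,0,0,0,0,0],[0,0,0,0,0,0]]
  ]
}}

```text
clock: 10.38
eef_pos: [601.4, -320.0, 149.1]
tool_rot: [3.138, 0.0, 1.174]
force: [0.1, -0.1, -1.4]
width: 23.0
```

Run:
```python
from h import *
plan(np.array([600.8,-319.7,138]),1.174)
```

```text
t 10.38 pos [ 601.4 -320.   149.1] rpy [3.1382e+00 1.0000e-04 1.1738e+00] F [ 0.1 -0.1 -1.4] w 23.0
turn units [ 0.032  0.001 -0.002] | shift units now-axes [ 0.    -0.014  0.222] | after turn [ 0.    -0.013  0.222]
```

Call:
{"op": "apply_moves", "data": {
  "series": [
    [[0,-0.01,0.05,0,0,0],[0,0,0.05,0,0,0],[0,0,0,0,0,0],[0,0,0,0,0,0],[0,0,0,0,0,0]]
  ]
}}

```text
clock: 11.0
eef_pos: [600.9, -319.8, 144.1]
tool_rot: [3.138, 0.0, 1.174]
force: [0.2, -0.2, -2.0]
width: 23.4
```

Call:
{"op": "apply_moves", "data": {
  "series": [
    [[0,0,0.04,0,0,0],[0,0,0.04,0,0,0],[0,0,0,0,0,0],[0,0,0,0,0,0],[0,0,0,0,0,0]]
  ]
}}

```text
clock: 11.62
eef_pos: [600.9, -319.8, 140.1]
tool_rot: [3.138, 0.0, 1.174]
force: [0.2, -0.2, -1.1]
width: 23.0
```

Call:
{"op": "apply_moves", "data": {
  "series": [
    [[0,0,0.04,0,0,0],[0,0,0.04,0,0,0],[0,0,0,0,0,0],[0,0,0,0,0,0],[0,0,0,0,0,0]]
  ]
}}

```text
clock: 12.25
eef_pos: [601.2, -320.0, 136.4]
tool_rot: [3.137, 0.0, 1.174]
force: [-0.4, -0.6, 3.0]
width: 23.0
```

Call:
{"op": "apply_moves", "data": {
  "series": [
    [[0,0,0.04,0,0,0],[0,0,0.02,0,0,0],[0,0,0,0,0,0],[0,0,0,0,0,0],[0,0,0,0,0,0]]
  ]
}}

```text
clock: 12.88
eef_pos: [601.3, -320.1, 133.5]
tool_rot: [3.137, 0.0, 1.174]
force: [-0.1, 0.1, 5.7]
width: 23.1
```

Call:
{"op": "apply_moves", "data": {
  "series": [
    [[0,0,0.03,0,0,0],[0,0,0.02,0,0,0],[0,0,0,0,0,0],[0,0,0,0,0,0],[0,0,0,0,0,0]]
  ]
}}

```text
clock: 13.5
eef_pos: [601.4, -320.1, 131.6]
tool_rot: [3.137, 0.0, 1.174]
force: [-1.7, 0.5, 8.2]
width: 22.9
```

Call:
{"op": "apply_moves", "data": {
  "series": [
    [[0,0,0.02,0,0,0],[0,0,0.02,0,0,0],[0,0,0,0,0,0],[0,0,0,0,0,0],[0,0,0,0,0,0]]
  ]
}}

```text
clock: 14.12
eef_pos: [601.5, -320.2, 130.0]
tool_rot: [3.136, 0.0, 1.174]
force: [-0.7, 0.6, 10.5]
width: 23.0
```

Call:
{"op": "apply_moves", "data": {
  "series": [
    [[0,0,0.02,0,0,0],[0,0,0.02,0,0,0],[0,0,0,0,0,0],[0,0,0,0,0,0],[0,0,0,0,0,0]]
  ]
}}

```text
clock: 14.75
eef_pos: [601.7, -320.2, 128.5]
tool_rot: [3.136, 0.0, 1.174]
force: [-1.4, 0.8, 13.0]
width: 23.1
```

Call:
{"op": "apply_moves", "data": {
  "series": [
    [[0,0,0.02,0,0,0],[0,0,0.01,0,0,0],[0,0,0,0,0,0],[0,0,0,0,0,0],[0,0,0,0,0,0]]
  ]
}}

```text
clock: 15.38
eef_pos: [601.7, -320.3, 127.3]
tool_rot: [3.136, 0.0, 1.174]
force: [-3.3, 0.7, 14.2]
width: 23.0
```

Call:
{"op": "apply_moves", "data": {
  "series": [
    [[0,-0.02,0.02,0,0,0],[0,0,0.01,0,0,0],[0,0,0,0,0,0],[0,0,0,0,0,0],[0,0,0,0,0,0]]
  ]
}}

```text
clock: 16.0
eef_pos: [601.6, -320.2, 126.3]
tool_rot: [3.134, 0.0, 1.174]
force: [-1.5, 0.1, 15.7]
width: 23.1
```

Call:
{"op": "apply_moves", "data": {
  "series": [
    [[0,0,0.02,0,0,0],[0,0,0.01,0,0,0],[0,0,0,0,0,0],[0,0,0,0,0,0],[0,0,0,0,0,0]]
  ]
}}

```text
clock: 16.62
eef_pos: [601.6, -320.3, 125.0]
tool_rot: [3.134, 0.0, 1.174]
force: [-1.7, 0.2, 15.8]
width: 23.1
```

Call:
{"op": "apply_moves", "data": {
  "series": [
    [[0,0,0.02,0,0,0],[0,0,0,0,0,0],[0,0,0.01,0,0,0],[0,0,0,0,0,0],[0,0,0,0,0,0]]
  ]
}}

```text
clock: 17.25
eef_pos: [601.7, -320.3, 122.5]
tool_rot: [3.134, 0.0, 1.174]
force: [-0.3, -0.3, 11.6]
width: 23.3
```

Run:
```python
from h import *
plan(np.array([600.8,-319.7,115]),1.174)
s=ctrl.read_state();print(s["torque"])
n,x,yy="scene",135,205
a=viewer.get_image(n);w=cv2.resize(a[yy:yy+120,x:x+130],None,fx=5,fy=5,interpolation=3)
w=cv2.convertScaleAbs(w,alpha=1.6)
cv2.imwrite("pics/s5.png",w)
```

```text
t 17.25 pos [ 601.7 -320.3  122.5] rpy [3.1341e+00 4.0000e-04 1.1737e+00] F [-0.3 -0.3 11.6] w 23.3
turn units [ 0.072  0.004 -0.003] | shift units now-axes [ 0.004 -0.022  0.149] | after turn [ 0.003 -0.021  0.15 ]
[0.04156652 0.187772   0.07551503]
```

View pics/s5.png

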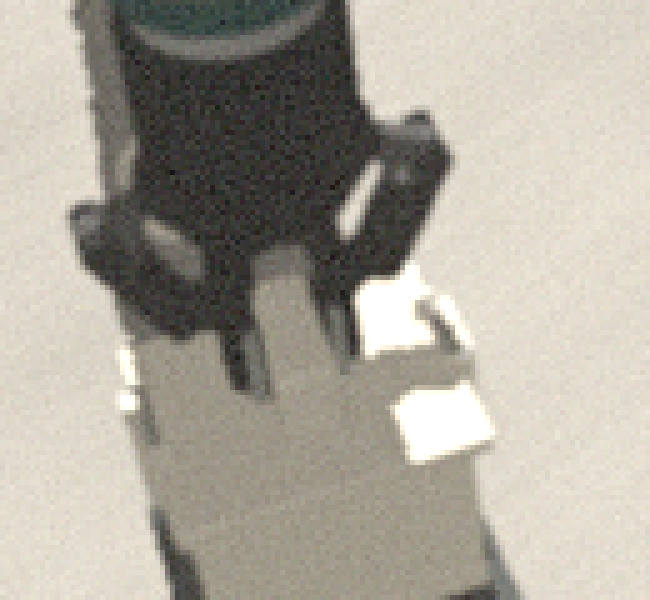

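Call:
{"op": "apply_moves", "data": {
  "series": [
    [[0,0,0.02,0,0,0],[0,0,0.01,0,0,0],[0,0,0,0,0,0],[0,0,0,0,0,0],[0,0,0,0,0,0]]
  ]
}}

```text
clock: 17.92
eef_pos: [601.7, -320.3, 121.5]
tool_rot: [3.134, 0.0, 1.174]
force: [0.4, -0.3, 14.1]
width: 22.8
```

Call:
{"op": "apply_moves", "data": {
  "series": [
    [[0,0,0.02,0,0,0],[0,0,0.01,0,0,0],[0,0,0,0,0,0],[0,0,0,0,0,0],[0,0,0,0,0,0]]
  ]
}}

```text
clock: 18.55
eef_pos: [601.7, -320.3, 120.4]
tool_rot: [3.134, 0.0, 1.174]
force: [-1.1, 0.3, 15.2]
width: 23.3
```

Call:
{"op": "apply_moves", "data": {
  "series": [
    [[0,0,0.02,0,0,0],[0,0,0.02,0,0,0],[0,0,0,0,0,0],[0,0,0,0,0,0],[0,0,0,0,0,0]]
  ]
}}

```text
clock: 19.18
eef_pos: [601.7, -320.3, 119.0]
tool_rot: [3.134, 0.0, 1.174]
force: [-2.7, 0.6, 20.1]
width: 23.0
```

Call:
{"op": "apply_moves", "data": {
  "series": [
    [[0,0,0.02,0,0,0],[0,0,0.01,0,0,0],[0,0,0,0,0,0],[0,0,0,0,0,0],[0,0,0,0,0,0]]
  ]
}}

```text
clock: 19.8
eef_pos: [601.7, -320.3, 118.0]
tool_rot: [3.134, 0.0, 1.174]
force: [-3.0, 1.3, 23.6]
width: 23.0
```

Call:
{"op": "apply_moves", "data": {
  "series": [
    [[0,0,-0.06,0,0,0],[0,0,-0.06,0,0,0],[0,0,-0.06,0,0,0],[0,0,-0.02,0,0,0],[0,0,0,0,0,0]]
  ]
}}

```text
clock: 20.42
eef_pos: [601.6, -320.3, 124.9]
tool_rot: [3.134, 0.0, 1.174]
force: [3.8, -2.3, 5.5]
width: 23.0
```

Call:
{"op": "apply_moves", "data": {
  "series": [
    [[0,0,-0.03,0,0,0],[0,0,-0.02,0,0,0],[0,0,0,0,0,0],[0,0,0,0,0,0],[0,0,0,0,0,0]]
  ]
}}

```text
clock: 21.05
eef_pos: [599.8, -319.1, 126.2]
tool_rot: [3.139, -0.0, 1.174]
force: [1.1, -0.5, 1.9]
width: 23.1
```

Call:
{"op": "apply_moves", "data": {
  "series": [
    [[0,0,-0.02,0,0,0],[0,0,0,0,0,0],[0,0,0,0,0,0],[0,0,0,0,0,0],[0,0,0,0,0,0]]
  ]
}}

```text
clock: 21.68
eef_pos: [599.8, -319.3, 127.3]
tool_rot: [3.139, 0.0, 1.174]
force: [0.0, 0.6, -1.2]
width: 22.8
```

Call:
{"op": "apply_moves", "data": {
  "series": [
    [[0,0,0,0,0,0],[0,0,0,0,0,0],[0,0,0,0,0,0],[0,0,0,0,0,0],[0,0,0,0,0,0]]
  ],
  "claw": 0.1
}}

```text
clock: 22.3
eef_pos: [600.0, -319.4, 127.6]
tool_rot: [3.138, 0.0, 1.174]
force: [0.3, 0.2, -0.2]
width: 46.8
```

Call:
{"op": "apply_moves", "data": {
  "series": [
    [[0,0,-0.1,0,0,0],[0,0,-0.3,0,0,0],[0,0,-0.6,0,0,0],[0,0,-0.8,0,0,0],[0,0,-0.8,0,0,0]]
  ]
}}

```text
clock: 22.92
eef_pos: [599.7, -319.3, 260.0]
tool_rot: [3.137, 0.0, 1.174]
force: [0.2, -0.7, -0.8]
width: 47.2
```

Call:
{"op": "apply_moves", "data": {
  "series": [
    [[0.8,-0.8,0,0,0,0],[0.8,-0.8,0,0,0,0],[0.8,-0.8,0,0,0,0],[0.8,-0.8,0,0,0,0],[0.4,-0.4,0,0,0,0]]
  ]
}}

```text
clock: 23.55
eef_pos: [502.3, -80.4, 258.3]
tool_rot: [3.138, -0.001, 1.177]
force: [0.6, 0.5, 0.0]
width: 46.8
```

Run:
```python
from h import *
plan(np.array([600.8,-319.7,115]),1.174)
ws=[]
for n,x,yy in(("scene",145,240),("top",325,145)):
    a=viewer.get_image(n);cv2.imwrite(f"pics/{n}6.png",a);w=cv2.resize(a[yy:yy+100,x:x+100],None,fx=4,fy=4,interpolation=3)
    draw(w,n,(600.2,-319.5),-.396,100,120,118,(x,yy),4);ws.append(w)
cv2.imwrite("pics/ov6.png",np.hstack(ws))
```

```text
t 23.55 pos [502.3 -80.4 258.3] rpy [ 3.1376e+00 -1.4000e-03  1.1772e+00] F [0.6 0.5 0. ] w 46.8
turn units [ 0.038 -0.013  0.031] | shift units now-axes [-3.67   3.643  2.876] | after turn [-3.654  3.666  2.867]
```

View pics/ov6.png

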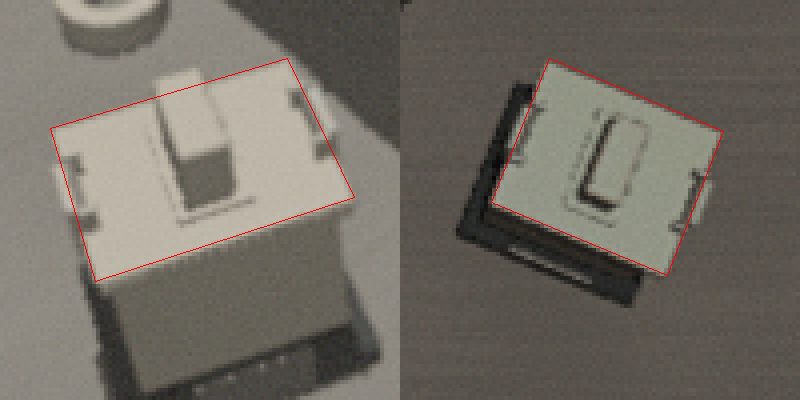

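Run:
```python
from h import *
from scipy.ndimage import map_coordinates as mc
from scipy.optimize import minimize
G={n:cv2.GaussianBlur(cv2.cvtColor(cv2.imread(f"pics/{n}6.png"),6),(0,0),.6).astype(float) for n in("scene","top")}
u=np.r_[np.linspace(-.9,-.35,12),np.linspace(.35,.9,12)]
def sc(p):
    t=0
    for n in G:
        v=[]
        for d in(-2,2):
            hx,hy=50+d,60+d
            L=np.r_[np.c_[u*hx,0*u+hy],np.c_[u*hx,0*u-hy],np.c_[0*u+hx,u*hy],np.c_[0*u-hx,u*hy]]
            q=proj(n,tr(p[:2],p[2],np.c_[L,p[3]+p[4]*L[:,1]/60]));v.append(mc(G[n],[q[:,1],q[:,0]],order=1))
        t+=np.mean(np.clip(v[0]-v[1],-50,50))
    return -t
p0=np.array([600.2,-319.5,-.396,118,0])
r=minimize(sc,p0,method="Nelder-Mead",options=dict(maxiter=2000,initial_simplex=p0+np.vstack([0*p0,np.diag([3,3,.02,5,4])])))
print(r.x.round(3),r.fun)
```

```text
[ 5.99293e+02 -3.18764e+02 -3.93000e-01  1.14663e+02  2.61000e-01] -69.48898315213209
```

```bash
python3 -c "
from cell import ctrl
print(ctrl.finish_job())"
```

```text
the job is handed in; nothing more can be done
None
```

The rectangular tub is closed. I gripped the lid by its block, set its lip into the tub's mouth and pressed straight down. I then let go, moved the arm clear and handed the job in at about 24 s.

- **Pressing:** The push rose to about 17.5 N, including the lid's weight, and dropped to about 13 N at the snap. After that it rose steadily, as the soft feet would give with the lid lying on the rim. I pressed on to about 25 N, below the 30 N crack limit and above the 18 N the clips should need.
- **Lid position:** After release, the lid's outline matches the tub's position in both pictures. A fit to the pictures put the two short sides level to within about 0.5 mm. It put the plate's top at about 115 mm, against 118 mm expected for a flush lid. I put that 3 mm difference down to camera accuracy; it is on the low side, so it does not suggest a raised lid.
- **Clips:** I saw only one clear force drop, so I did not see the two clips snap separately. That both are under the rim is my conclusion from the force, height and level. In the final pictures both clip arms look upright.
- **Other items:** I kept the arm away from the round tub, its lid and the other supplies. I didn't re-measure their positions afterwards.

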